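# Index the filling sled to the middle bottle

## Robot

A 6-joint arm with a two-finger parallel gripper is mounted at the origin on the work surface. World frame = base frame: x ahead of the robot, y to its left, z up, the work surface at z = 0. Lengths are in m, angles in rad, forces in N, time in s.
With the tool pointing down it reaches from about 0.425 to 1.125 m from the base axis. Payload 14.9 kg.
Tool frame: the origin (TCP) lies between the finger pads; the fingertips stand tip_extent ahead of it and the grasp point (between the pads) is the TCP (tip_extent is the distance from the TCP to the fingertips, in m); z points along the fingers, x is the direction in which the jaws open and shut, and the axes are right-handed (so a half turn about z gives the same grasp; the last joint's range is limited). The gripper opens to 91 mm and grips with 3 to 60 N. Pads are 32 mm wide; open, the fingers measure 118 mm over their backs; the gripper's body (76 mm by 178 mm) begins 60 mm behind the grasp point.
Start: joints at [1.114, 0.379, 1.734, -0, 1.028, -0.033], TCP at [0.288, 0.638, 0.211] pointing down, gripper open.
Joint ranges: [-2.77, 2.77], [-0.74, 2.19], [0, 2.66], [-1.06, 4.2], [0.31, 2.87], [-3.08, 3.08]. Speed limits (rad/s): [1.89, 1.89, 2.39, 3.14, 3.14, 3.14].

## Interface

Orientations are given as a unit quaternion [w, x, y, z].
In Python, from plant import move_ptp, movel, movej, set_gripper, sleep, inverse_kinematics, observe, grab_frame, MotionError, job_done, tip_extent gives the robot as it stands. Calls block until the motion is done:
- move_ptp(position, orientation): joint-space move of the TCP to a pose.
- movel(position, rate=0.15, orientation=None): straight line of the TCP; orientation=None keeps the orientation; rate is the mean speed in m/s.
- movej(angles): joint-space move.
- set_gripper(opening, newtons=None): opening from 0.0 (shut) to 1.0 (fully open); newtons is the grip in N (None keeps the last); returns when the fingers have stopped.
- sleep(seconds).
- inverse_kinematics(position, orientation): joint angles nearest the present ones, or None.
- observe(): the state.
- grab_frame(name): name is "scene" or "top" or "wrist"; returns a dict with "color" (420x560x3 uint8, red, green, blue), "range_z" (420x560 float32, m along the optical axis (not along the pixel's ray), 0 where there is no reading), "fx", "fy", "cx", "cy" (pixels), "k1" (the pictures are not rectified: a ray, as slopes to the right and down, at radius r is drawn at 1 + k1 r^2 times it, then the intrinsics apply), "eye" and "rotation" of the camera in the world. Camera axes: x right, y down, z forward; pixel columns grow to the right and rows downward; lengths in m; the calibration is good to about 2 mm. A picture is of the moment at which its call begins.
A pose or a line that the arm cannot do raises MotionError and nothing moves.
- job_done(): hands the job in, once; it reports no verdict.
The state is a dict: "time_s": time; "q": joint angles; "joint_vel": joint speeds; "joint_torque": joint torques, N m; "tcp_pos": TCP position; "tool_rot": TCP orientation; "contact_force": force on the tool from outside, world axes, zero at the start; "wrist_torque": the same for the moment, N m; "opening": opening from 0.0 (shut) to 1.0 (fully open).
Only numpy, scipy, OpenCV 4.12 (cv2) and the standard library are available. Lean on these libraries where they do the work, as an engineer would, in place of code of your own. Each camera call takes 0.05 s, during which the arm holds its last target.

## Task

The front bottle on the filling stand is done. With your fingertips on the black push plate, push the sprung sled along until the stop pin has dropped behind the first catch, then ease it back, without letting it fly, so that it comes to rest latched on the pin with the middle bottle under the nozzle, and take your hand away. Do not run on to the last bottle, do not pull up the pin, do not touch the open bottles, and leave the other things on the bench where they are.

Things in the scene. Friction and masses are not known exactly. Their poses are not given: they have to be found in the camera images.
- station: filling stand, fixed; aluminium base plate 10 mm thick, x -85 to 160, y -65 to 70 mm, carrying the sled on guide rods. Origin on the bench top under the middle cell when the sled is fully out. Its x axis is the direction in which the sled is pushed (to the robot's left, within 25 degrees), z up. A spring barrel sticks out to x 246 mm; the 200 mm high nozzle post stands at x 36, y 55 mm
- sled (a joint): sled travel along the stand's +x in m: 0 = out (start), about 0.036 = latched on the first catch, 0.072 = on the second (last bottle), 0.084 = end stop. A spring drives it back out: 4 N at 0, 6 N at 0.04, 8 N at 0.08; a catch adds up to 3 N. Let go before 0.036 it springs right out. Push to 0.040 to 0.055, then ease it back below 0.2 m/s: let go, it can fly back at 0.5. Sled 0.5 kg
- push_plate (a point): centre of the outer face of the push plate: a black upright disc, 50 mm diameter, 10 mm thick, centre 60 mm above the bench, facing the stand's -x, at x -142 mm of the stand when the sled is out, and moving with it. It sits on a 10 mm thick horizontal rod, 76 mm clear of the cells; below and behind it is bare bench
- stop_pin (a joint): height in m by which the spring-loaded stop pin is lifted: 0 = fully down, about 0.009 on top of a catch, 0.018 = pulled up by its knob (which releases the sled)
- pin_tip (a point): lower tip of the stop pin: an upright steel pin of 8 mm diameter with a 17 mm black pull-knob whose top is 108 mm above the bench; the tip is 41 mm above the bench when down, at x 36, y -32 mm of the stand, over the row of catches on the sled's side
- first_catch (a point): top of the upright rear face of the first catch, 50 mm above the bench, on the sled's side: a steel sawtooth 10 mm high and 19 mm long, its ramp towards the stand's +x; the second, alike, is 36 mm behind it. The pin rides up the ramp and drops behind this face, which then rests on the pin: it stands 4 mm (the pin's radius) beyond the pin's axis when latched
- nozzle (a point): tip of the filling nozzle, 142 mm above the bench, pointing down, at x 36, y 0 of the stand
- bottle_front: open glass culture bottle, 28 mm diameter, 85 mm tall, origin at the centre of its underside, z up. Stands loose in the leading (+x of the stand) cell of the sled (cell 32 mm square inside, 28 mm deep), its mouth about 129 mm above the bench. Must not be touched or lifted
- bottle_mid: open glass culture bottle, 28 mm diameter, 85 mm tall, origin at the centre of its underside, z up. Stands loose in the middle cell of the sled (cell 32 mm square inside, 28 mm deep), its mouth about 129 mm above the bench. Must not be touched or lifted
- bottle_rear: open glass culture bottle, 28 mm diameter, 85 mm tall, origin at the centre of its underside, z up. Stands loose in the trailing (nearest the push plate) cell of the sled (cell 32 mm square inside, 28 mm deep), its mouth about 129 mm above the bench. Must not be touched or lifted
- tube_basket: bystander: wire basket with glass test tubes, 125 x 105 mm, 107 mm tall, origin under its centre
- flask: bystander: conical glass flask with a metal cap, 84 mm diameter at the foot, 142 mm tall, origin under its centre
- marker_a: bystander: marker pen lying flat, 120 mm long along its x, 14 mm thick, origin under its middle
- marker_b: bystander: second marker pen, same size
There are look-alikes about, which are no part of the job. What is shaped like the bottle_rear but blue is not meant.

How it is judged:
By the outcome, as a careful person would: the job done as asked, in the order asked, and still so for the second after the job is handed in, with the robot touching nothing.
It also fails if it takes over 35 s, if anything falls off the work surface, if the arm or the gripper's body presses on something with over 40 N, if the wrist force passes 120 N, or if a joint passes its speed limit or range.

## Working session

There is one attempt and no reset: what is moved stays moved. The work goes in short steps, each a Python script; the robot and the scene stay as the last script left them, time stands still between calls to the robot, and variables do not carry over. Pictures are saved under pics/ and viewed, and the job is handed in when it is done.

```bash
ls; mkdir -p pics
python3 - <<'E'
from plant import *
import cv2,pickle
from plant import tip_extent
print(tip_extent)
o=observe();print(o)
for n in("scene","top","wrist"):
    f=grab_frame(n);pickle.dump(f,open(f"pics/{n}0.pkl","wb"))
    cv2.imwrite(f"pics/{n}0.png",f["color"][:,:,::-1]);print(n,f["fx"],f["k1"],f["eye"],f["rotation"])
E
```

```text
pics
0.019
{'time_s': 0.0, 'q': array([ 1.11368587e+00,  3.79408260e-01,  1.73479096e+00, -1.14025946e-05,
        1.02850089e+00, -3.33073118e-02]), 'joint_vel': array([ 9.31761555e-04,  1.47129569e-05, -1.61161355e-04,  1.21175826e-03,
        3.99625192e-05,  1.19720381e-05]), 'joint_torque': array([-1.48706651e-03, -7.63659024e+01, -4.34381926e+01,  6.50674291e-02,
        4.22607036e-02, -6.66569349e-05]), 'tcp_pos': array([0.28769323, 0.63770035, 0.21028343]), 'tool_rot': array([ 2.88968900e-04,  8.40007233e-01,  5.42574918e-01, -4.72374328e-04]), 'contact_force': array([-0.24984503, -0.09749947, -0.14766893]), 'wrist_torque': array([0.03984856, 0.02222403, 0.04504553]), 'opening': 1.0016924923145865}
scene 525.0014182669115 0.03211587215385066 [ 1.36772445 -0.63291269  0.95446347] [-0.38191915  0.82486837  0.37396514 -0.18406522]
top 490.47261071734226 0.05786567700599321 [0.40559814 0.02442813 1.51959158] [ 0.05451244 -0.69701679  0.71382837 -0.04055916]
wrist 370.8225395740136 -0.028626534310283485 [0.22494114 0.66610932 0.38447805] [0.10462107 0.83356709 0.53826992 0.06697627]
```

View pics/scene0.png

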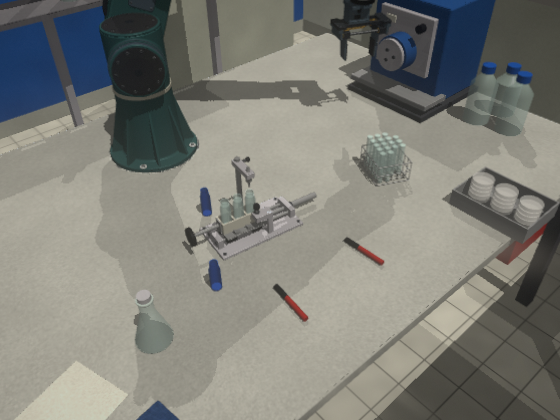

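View pics/top0.png

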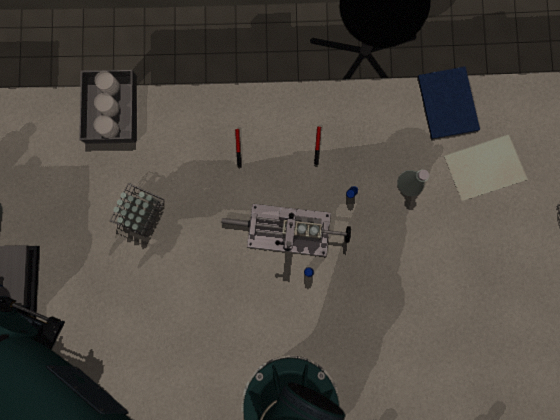

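View pics/wrist0.png

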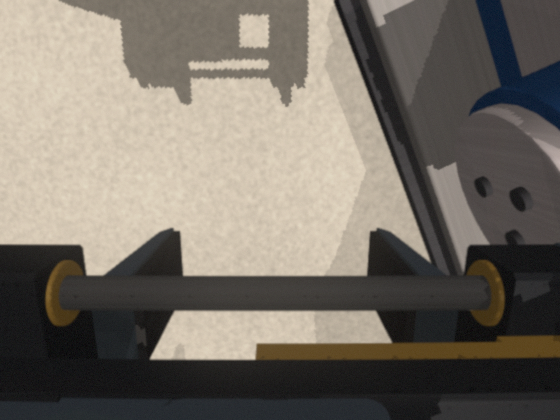

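The top view shows the stand at about (290,232) with the black push plate at (348,234). Blue look-alike bottles stand at (352,192) and (308,272), the flask at (411,185) and the markers at (238,147) and (318,145). Next I'll enlarge the stand.

```bash
cat > h.py <<'E'
import numpy as np,cv2
from scipy.spatial.transform import Rotation as R
def rot(q): return R.from_quat([q[1],q[2],q[3],q[0]]).as_matrix()
def ray(f,u,v):
    x=(u-f["cx"])/f["fx"];y=(v-f["cy"])/f["fy"];a,b=x,y
    for _ in range(20):
        s=1+f["k1"]*(a*a+b*b);a,b=x/s,y/s
    return np.asarray(f["eye"]),rot(f["rotation"])@np.array([a,b,1.0])
def onplane(f,u,v,z):
    e,d=ray(f,u,v);return e+d*(z-e[2])/d[2]
def proj(f,p):
    c=rot(f["rotation"]).T@(np.asarray(p)-f["eye"]);a,b=c[:2]/c[2];s=1+f["k1"]*(a*a+b*b)
    return np.array([f["cx"]+f["fx"]*a*s,f["cy"]+f["fy"]*b*s])
E
python3 - <<'E'
import pickle,cv2
f=pickle.load(open('pics/top0.pkl','rb'));g=pickle.load(open('pics/scene0.pkl','rb'))
a=f['color'][175:290,215:365,::-1];cv2.imwrite('pics/topc.png',cv2.resize(a,None,fx=5,fy=5,interpolation=cv2.INTER_CUBIC))
a=g['color'][145:265,170:325,::-1];cv2.imwrite('pics/scc.png',cv2.resize(a,None,fx=5,fy=5,interpolation=cv2.INTER_CUBIC))
E
```

```text
(no output)
```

View pics/topc.png

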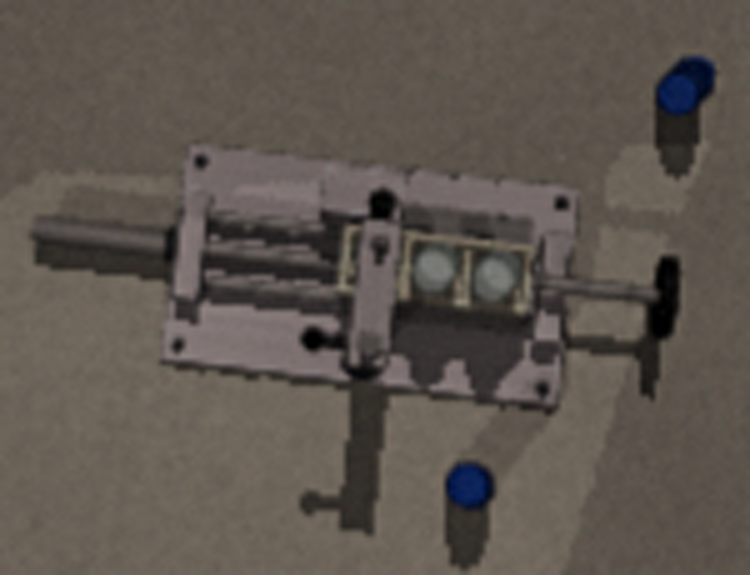

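View pics/scc.png

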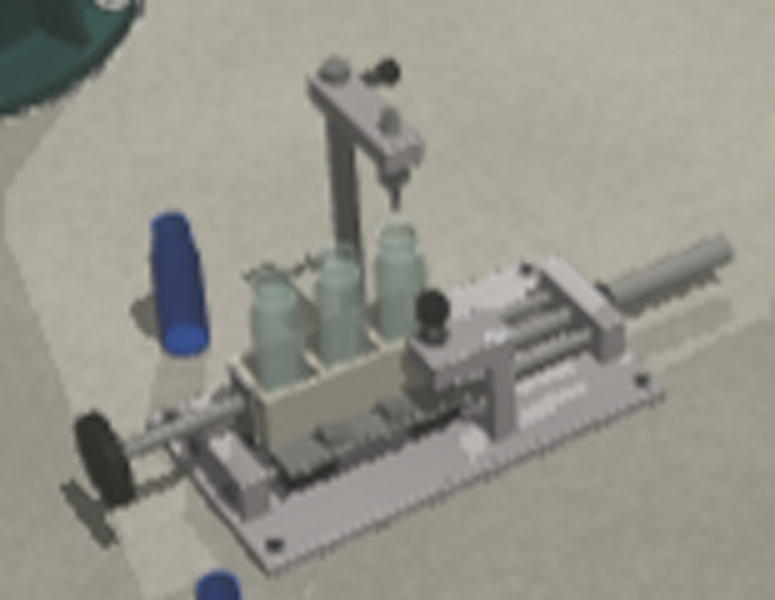

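Run:
```python
from h import *
import pickle
f=pickle.load(open('pics/top0.pkl','rb'));g=pickle.load(open('pics/scene0.pkl','rb'))
t=lambda U,V:((U+.5)/5-.5+215,(V+.5)/5-.5+175)
s=lambda U,V:((U+.5)/5-.5+170,(V+.5)/5-.5+145)
px=[(190,147),(578,190),(557,408),(165,362)]
st=np.array([(160,-65),(-85,-65),(-85,70),(160,70)])/1000
W=np.array([onplane(f,*t(*p),.01)[:2] for p in px]);print(W)
# rigid fit
a=st-st.mean(0);b=W-W.mean(0)
th=np.arctan2((a[:,0]*b[:,1]-a[:,1]*b[:,0]).sum(),(a*b).sum())
Rm=np.array([[np.cos(th),-np.sin(th)],[np.sin(th),np.cos(th)]])
o=W.mean(0)-Rm@st.mean(0);print('yaw',np.degrees(th),'o',o,'res',(W-(st@Rm.T+o))*1000)
tw=lambda x,y,z:np.r_[Rm@[x,y]+o,z]
for n,p in dict(plate=(-.142,0,.06),ptop=(-.137,0,.085),pbot=(-.137,0,.035),knob=(.036,-.032,.108),noz=(.036,0,.142),mid=(0,0,.129),rear=(-.036,0,.129)).items():
    w=tw(*p);u=proj(f,w);v=proj(g,w);print(n,w,'topcrop',(u-[215,175])*5+2,'sccrop',(v-[170,145])*5+2)
# plate by black mask in both views
print('plate topcrop px->z.085', onplane(f,*t(668,262),.06), onplane(f,*t(664,300),.07))
for U,V in[(470,485),(678,95),(698,72)]: print('blue',onplane(f,*t(U,V),.085),onplane(f,*t(U,V),.015))
np.savez('stand.npz',th=th,o=o)
```

```text
[[ 0.60115061  0.10400207]
 [ 0.56839107 -0.13513615]
 [ 0.43517185 -0.11705456]
 [ 0.46854537  0.12169796]]
yaw 82.1711993733236 o [ 0.51568342 -0.04411368] res [[-0.72114423 -1.53908738]
 [-0.10835996  2.0391767 ]
 [ 0.41415517  1.7319341 ]
 [ 0.41534903 -2.23202342]]
plate [ 0.49634109 -0.18479017  0.06      ] topcrop [675.63468913 299.68151439] sccrop [ 97.27120907 467.45877521]
ptop [ 0.49702216 -0.17983678  0.085     ] topcrop [673.09206269 295.89190235] sccrop [100.28346315 426.52511066]
pbot [ 0.49702216 -0.17983678  0.035     ] topcrop [661.44802466 301.45151017] sccrop [112.3216051  499.77025258]
knob [ 0.55228885 -0.01280806  0.108     ] topcrop [384.06766249 204.23896444] sccrop [432.40654261 298.92893602]
noz [ 0.5205871  -0.00844922  0.142     ] topcrop [379.34516344 254.21241214] sccrop [396.73050417 213.71564954]
mid [ 0.51568342 -0.04411368  0.129     ] topcrop [442.02605264 263.2652773 ] sccrop [336.5025191  258.84017057]
rear [ 0.51077973 -0.07977815  0.129     ] topcrop [505.35922132 270.42487846] sccrop [273.60711708 284.32075377]
plate topcrop px->z.085 [ 0.51876807 -0.18130382  0.06      ] [ 0.4956854  -0.17655069  0.07      ]
blue [ 0.3907086  -0.05824777  0.085     ] [ 0.38998207 -0.06228189  0.015     ]
blue [ 0.61507574 -0.18797954  0.085     ] [ 0.62529707 -0.19834384  0.015     ]
blue [ 0.6284605  -0.20028407  0.085     ] [ 0.63933493 -0.21124876  0.015     ]
```

Two views agree on the stand pose to a few mm (yaw 82.2°, plate face at about (0.496, -0.185)). Candidates for bottle_rear are the clear glass one in the trailing cell at top (314,230), and the blue ones at (308,272) and (352,192). The clear one fits because it is in the sled's cell. The blue ones stand on the bench and are look-alikes. The crops above confirm this. Next I go over the top to a position behind the plate.

```bash
cat >> h.py <<'E'
try:
    S=np.load('stand.npz');TH=float(S['th']);O=S['o']
    Rm=np.array([[np.cos(TH),-np.sin(TH)],[np.sin(TH),np.cos(TH)]])
    tw=lambda x,y,z:np.r_[Rm@[x,y]+O,z]
    h=(TH-np.pi/2)/2
    Q=[0,float(np.cos(h)),float(np.sin(h)),0]
    sx=lambda p:float((Rm.T@(np.asarray(p)[:2]-O))[0])
except FileNotFoundError: pass
E
python3 - <<'E'
from plant import *
from h import *
import pickle
o=observe();p=o['tcp_pos']
print(inverse_kinematics(tw(-.20,0,.40),Q),inverse_kinematics(tw(-.10,0,.065),Q))
movel([p[0],p[1],.38],rate=.25)
move_ptp(tw(-.20,0,.38),Q)
set_gripper(0.0,10)
movel(tw(-.20,0,.15),rate=.2)
print(observe()['time_s'],observe()['tcp_pos'],observe()['contact_force'],observe()['q'])
for n in("scene","wrist","top"):
    f=grab_frame(n);pickle.dump(f,open(f"pics/{n}1.pkl","wb"));cv2.imwrite(f"pics/{n}1.png",f["color"][:,:,::-1])
    if n=="scene": cv2.imwrite("pics/scc1.png",cv2.resize(f['color'][115:265,150:325,::-1],None,fx=4,fy=4,interpolation=cv2.INTER_CUBIC))
E
```

```text
[-5.03163020e-01 -5.05689302e-02  1.88341569e+00 -4.44089210e-16
  1.30874590e+00 -3.66524672e-01] [-3.22456237e-01  3.36931406e-01  2.14084790e+00 -4.44089210e-16
  6.63813352e-01 -1.85817890e-01]
6.8 [ 0.4890037  -0.24255161  0.15096425] [0.5930825  0.29329268 0.22353954] [-5.03156947e-01  2.22503361e-01  2.07598271e+00  1.76219248e-05
  8.41610279e-01 -3.66487241e-01]
```

View pics/scc1.png

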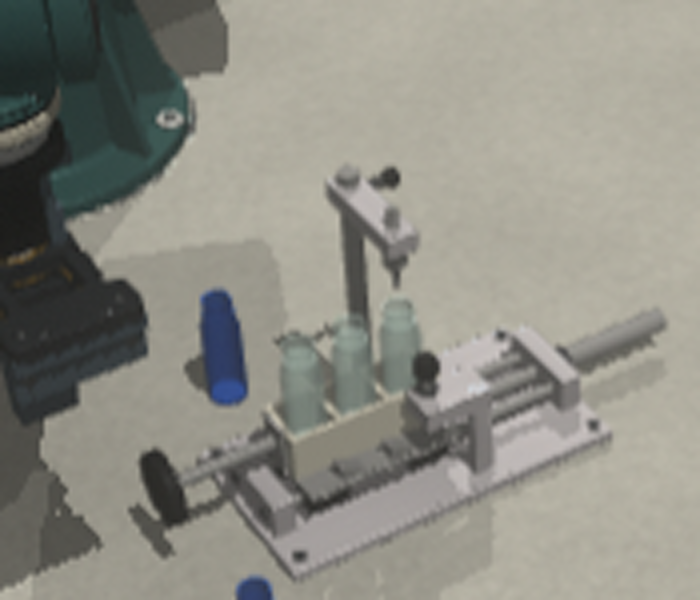

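View pics/wrist1.png

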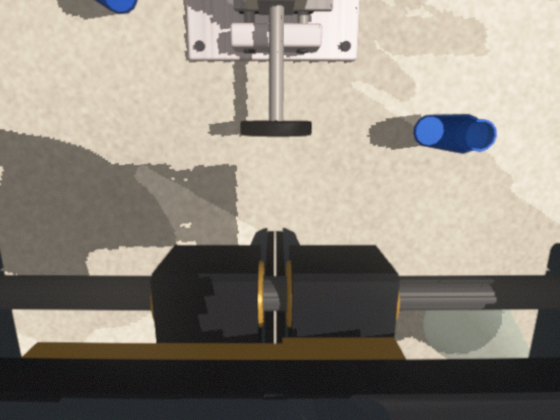

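The wrist view shows the shut fingers (275,250) in line with the plate (276,128), with the look-alike (455,132) and the flask (470,330) well clear. I'll descend, find contact by force, push to about 0.047 and ease back.

```bash
cat > push.py <<'E'
from plant import *
from h import *
import pickle
u=np.r_[Rm@[1,0]]
F=lambda:float(observe()['contact_force'][:2]@u)
movel(tw(-.19,0,.15),rate=.2); movel(tw(-.19,0,.065),rate=.15)
sleep(.2);b=F();print('base',b,observe()['time_s'])
x=-.19;c=None
while x<-.13:
    x+=.002;movel(tw(x,0,.065),rate=.05)
    if F()-b<-2.5: c=x;break
print('contact',c,sx(observe()['tcp_pos']),F()-b,observe()['time_s'])
f=grab_frame('scene');cv2.imwrite("pics/scc2.png",cv2.resize(f['color'][115:265,150:325,::-1],None,fx=4,fy=4,interpolation=cv2.INTER_CUBIC))
np.savez('c.npz',c=c or 0,b=b)
E
python3 push.py
```

```text
base 0.04460822956051603 8.1167
contact -0.15999999999999998 -0.16012198575039302 -3.6902774484439926 11.8667
```

View pics/scc2.png

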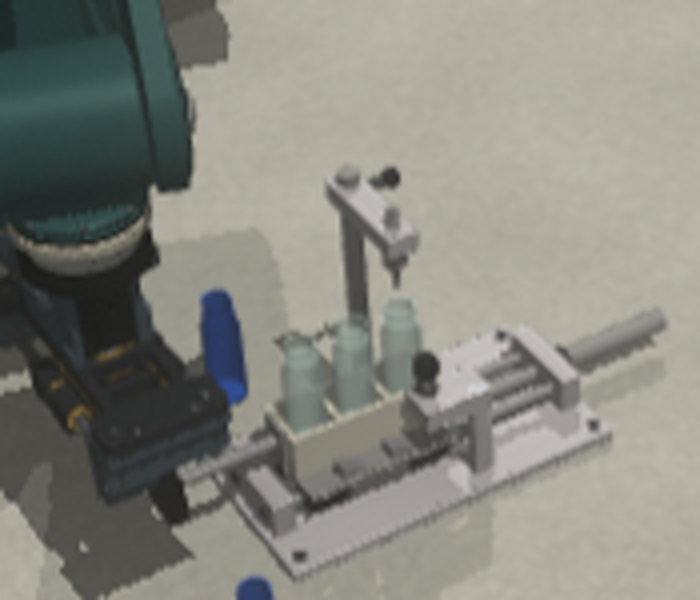

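Contact is at TCP x = -0.160 (expected -0.158) at 3.7 N, with the fingertips on the plate and clear of everything else. Now the push.

```bash
cat > push2.py <<'E'
from plant import *
from h import *
u=Rm@[1,0];d=np.load('c.npz');c=float(d['c']);b=float(d['b'])
F=lambda:float(observe()['contact_force'][:2]@u)-b
for t in (.012,.024,.030,.036,.042,.047):
    movel(tw(c+t,0,.065),rate=.04);print(t,round(F(),2),round(sx(observe()['tcp_pos'])-c,4))
sleep(.2);print(F(),observe()['time_s'])
for t in (.043,.041,.039,.037,.036,.035,.034,.033,.032,.031,.030):
    movel(tw(c+t,0,.065),rate=.03);fo=F();print('back',t,round(fo,2),round(sx(observe()['tcp_pos'])-c,4))
    if abs(fo)<.6: break
sleep(.3);print(F(),observe()['time_s'])
for n in ("scene","wrist"):
    f=grab_frame(n)
    a=f['color'][:,:,::-1]
    if n=="scene": a=cv2.resize(a[115:265,150:325],None,fx=4,fy=4,interpolation=cv2.INTER_CUBIC)
    cv2.imwrite(f"pics/{n}3.png",a)
E
python3 push2.py
```

```text
0.012 -4.36 0.0119
0.024 -5.48 0.0238
0.03 -3.82 0.0298
0.036 -5.32 0.0358
0.042 -6.35 0.0418
0.047 -5.34 0.0467
-5.982763947923139 14.1917
back 0.043 -6.57 0.0423
back 0.041 -6.11 0.0403
back 0.039 -5.85 0.0383
back 0.037 -7.19 0.0363
back 0.036 -5.72 0.0354
back 0.035 -3.27 0.0349
back 0.034 0.19 0.034
-0.264402305906753 16.275
```

View pics/scene3.png

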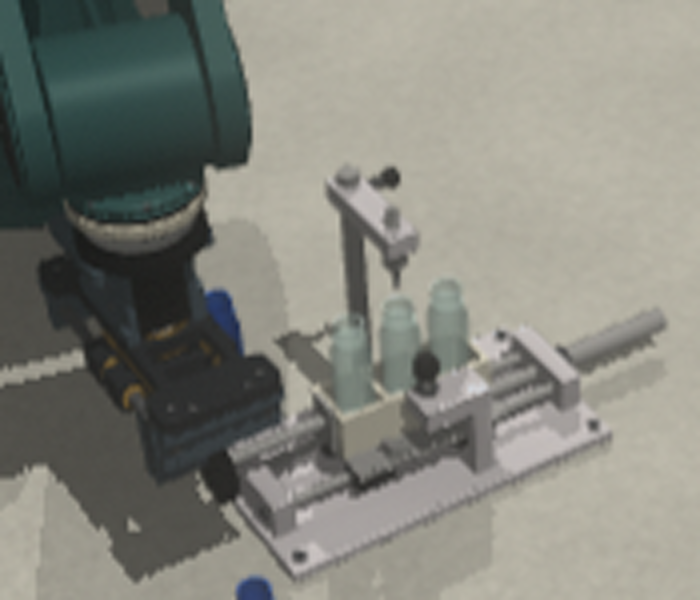

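View pics/wrist3.png

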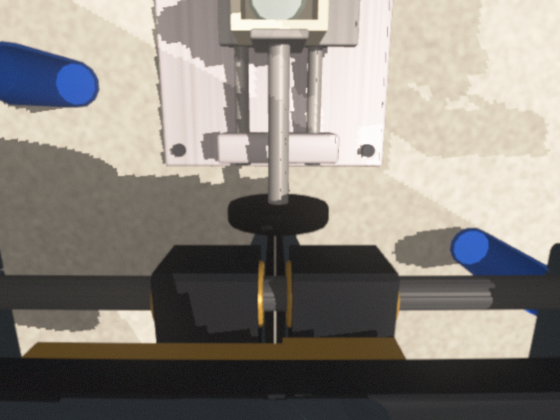

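The force dropped to zero at 0.034–0.035 m, so the catch now carries the spring load. In the scene crop the middle bottle (398,305) stands under the nozzle (396,285). Now I'll back away and check.

Run:
```python
from plant import *
from h import *
c=float(np.load('c.npz')['c'])
movel(tw(c+.025,0,.065),rate=.04); movel(tw(-.185,0,.065),rate=.1)
movel(tw(-.185,0,.25),rate=.2)
sleep(.3)
o=observe();print(o['time_s'],o['contact_force'])
for n in("scene","top"):
    f=grab_frame(n)
    a=f['color'][:,:,::-1]
    a=cv2.resize(a[115:265,150:325] if n=="scene" else a[175:290,215:365],None,fx=4,fy=4,interpolation=cv2.INTER_CUBIC)
    cv2.imwrite(f"pics/{n}4.png",a)
    cv2.imwrite(f"pics/{n}4f.png",f['color'][:,:,::-1])
    for k,p in dict(plate106=(-.106,0,.06),plate142=(-.142,0,.06),mid36=(.036,0,.129),knob=(.036,-.032,.108)).items():
        print(n,k,(proj(f,tw(*p))-([150,115] if n=="scene" else [215,175]))*4+1.5)
```

```text
18.775 [-0.38763336 -0.58636966  0.1084385 ]
scene plate106 [209.65554162 471.82388883]
scene plate142 [157.71696726 493.86702017]
scene mid36 [398.29680274 307.03788088]
scene knob [425.82523409 359.04314882]
top plate106 [491.72059833 234.11207815]
top plate142 [540.40775131 239.64521151]
top mid36 [302.98222172 204.80607185]
top knob [307.15413    163.29117156]
```

View pics/scene4.png

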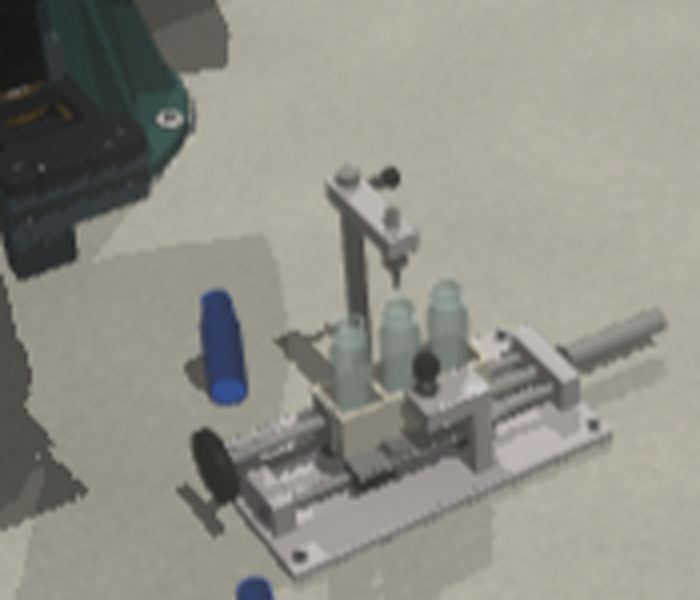

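View pics/top4f.png

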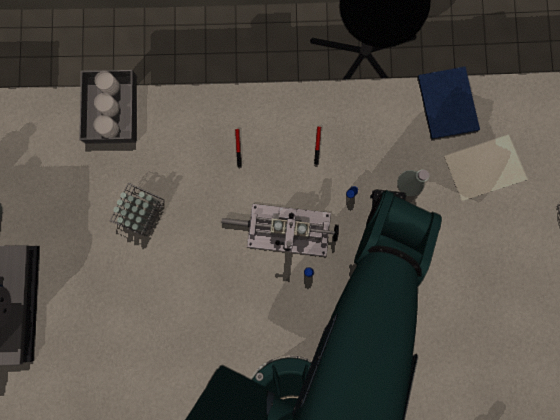

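The plate sits at scene crop (213,465), which matches the 0.036 prediction (210,472) and not the fully out one. The middle bottle is under the nozzle, the knob is down at its original height (425,363), and nothing else has moved.

```bash
python3 -c "
from plant import *
print(observe()['time_s']);job_done()"
```

```text
18.875
the job is handed in; nothing more can be done
```

The sled is latched on the first catch with the middle bottle under the nozzle. The hand is clear, and I handed the job in at 18.9 s.

- **What I did:** With the shut fingertips on the black plate, I pushed the sled to about 0.047 m. I then eased it back at 0.03 m/s until the load came off the fingers at about 0.035 m, backed away and lifted clear.
- **Sled position:** After I withdrew, the push plate's position in the picture matched about 0.036 m of travel, within a couple of mm, and did not match fully out.
- **Stop pin:** Its knob was at its original height, so the pin is down. I judged this from the knob and did not see the pin tip itself.
- **Everything else:** All three bottles were upright in their cells. The tube basket, flask, markers and blue look-alikes appeared unmoved.

No checks failed. The hand-in reported no verdict.

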